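# Make up the soldering kit and the cleaning kit

### The job

Make up two kits from the stock standing behind the two grey trays. Soldering kit, in the three-bay tray: the solder spool in the large bay, and the flux jar and one of the stock's two pink bottles in the two small bays, either way round; cleaning kit, in the two-bay tray: the brush, on its bristles, in the long bay and the other pink bottle in the square bay. Everything must stand upright and flat on the floor of its bay, and the glue bottle standing among the stock stays where it is.

Things in the scene. Friction and masses are not known exactly. Their poses are not given: they have to be found in the camera images.
- tray_three: three-bay tray (soldering kit), the longer one: 88 x 226 mm outside, fixed. Floor 3 mm, walls 4 mm thick, rim 14 mm above the bench. Origin: centre of underside; x across, y along the row of bays, z up. Bays 80 mm wide in x, centred on x = 0: large bay 86 mm long, centre y = -66 mm; two small bays 62 mm long, centres y = +12 and +78 mm
- tray_two: two-bay tray (cleaning kit), the shorter one: 72 x 191 mm outside, fixed. Floor 3 mm, walls 4 mm thick, rim 14 mm above the bench. Origin: centre of underside; x across, y along the row of bays, z up. Bays 64 mm wide in x, centred on x = 0: long bay 115 mm long, centre y = -34 mm; square bay 64 mm long, centre y = +59.5 mm
- solder_spool: the spool of solder wire, yellow-green flanges, 55 mm in diameter, 40 mm high, standing on a flange (flanges about 5 mm thick, the wire between them about 46 mm in diameter). Origin: centre of its underside, z up; loose, about 0.2 kg
- flux_jar: the flux jar, a squat round jar with a black screw lid, 46 mm in diameter, 32 mm high, lid fixed. Origin: centre of its underside, z up; loose, about 0.08 kg
- cleaner_a: a pink plastic cleaner bottle, 36 mm in diameter and 85 mm high with a narrower neck and cap (the straight body reaches to about 50 mm); two alike stand in the stock on the bench (another on the small shelf at the back right is not part of the job). Upright at the start. Origin: centre of its underside, z up along the bottle; loose, about 0.11 kg
- cleaner_b: a pink plastic cleaner bottle, 36 mm in diameter and 85 mm high with a narrower neck and cap (the straight body reaches to about 50 mm); two alike stand in the stock on the bench (another on the small shelf at the back right is not part of the job). Upright at the start. Origin: centre of its underside, z up along the bottle; loose, about 0.11 kg
- nail_brush: the hand brush, turquoise with a loop handle on top, 30 mm wide (its x), 85 mm long (its y), 55 mm high, standing on its bristles; widest low down; solid to the grip, the handle's loop counts as filled. Origin: centre of its underside, z up; loose, about 0.07 kg
- glue_bottle: a bystander: brown glue dropper bottle with a black pointed top, 33 mm in diameter, 102 mm high, standing among the stock. Origin: centre of its underside; loose, to be left alone
Things that resemble listed ones, but are neither listed nor needed, are in the scene too. Leave any orange look-alike of the cleaner_a alone.

How it is judged:
By the outcome, as a careful person would: the job done as asked, in the order asked, and still so for the second after the job is handed in, with the robot touching nothing.
It also fails if it takes over 106 s, if anything falls off the work surface, if the arm or the gripper's body presses on something with over 40 N, if the wrist force passes 120 N, or if a joint passes its speed limit or range.

### The arm

A 6-joint arm with a two-finger parallel gripper is mounted at the origin on a cart in front of the work surface, level with it; the furniture and walls round the work are solid. World frame = base frame: x ahead of the robot, y to its left, z up, the work surface at z = 0. Lengths are in m, angles in rad, forces in N, time in s.
With the tool pointing down it reaches from about 0.375 to 0.9 m from the base axis. Payload 3.1 kg.
Tool frame: the origin (TCP) lies midway between the tips of the shut fingers; the grasp point (between the pads) lies env.hold_point_z behind it (env.hold_point_z is the distance from the TCP to the grasp point, in m); z points along the fingers, y is the line along which they close (so a half turn about z gives the same grasp; the last joint's range is limited). The gripper opens to 87 mm and grips with 3 to 60 N. Pads are 19 mm wide; open, the fingers measure 117 mm over their backs; the gripper's body (75 mm by 190 mm) begins 51 mm behind the grasp point.
Start: joints at [0.989, 0.527, 1.433, -0, 1.181, -0.178], TCP at [0.246, 0.575, 0.223] pointing down, gripper open.
Joint ranges: [-3.08, 3.08], [-0.75, 2.2], [0.22, 2.44], [-1.43, 4.57], [0, 2.65], [-2.85, 2.85]. Speed limits (rad/s): [2.79, 2.79, 3.14, 3.14, 3.14, 3.14].

### API

Orientations are given as a rotation vector (axis times angle).
In Python, from rig import env, camera, job gives the robot as it stands. The module is installed in compiled form; this text tells all that it offers.
- The arm moves only by the tool apply_moves, never from a script. Its argument "plan" is a list of rows, each an object of numbers: "tx", "ty", "tz": the shift along the tool's x, y, z each as a share of 0.025 m, from -1 to 1; "yaw": the turn about the tool's z as a share of 5 degrees, from -1 to 1. In form: [{"tx": .., "ty": .., "tz": .., "yaw": ..}, ...]. A call has 1 to 10 rows; each row shifts and turns the commanded pose from where the row before left it, along the tool's axes as they then stand; what a row does not reach is not made up. A row lasts 1/12 s, in which the tool goes at most 41.7 mm and 7.16 degrees, less where a joint would pass 70% of its speed; a pose out of reach is approached as far as the arm can. A call with a number of a shift or a turn outside -1 to 1 is refused whole. A call with a gripper value outside its range is refused whole. "hand" is the opening, from -1 (shut) to 1 (fully open), set as the call begins (left out, the last holds). The fingers move at their own pace and stop on an object; "squeeze" is the grip in N (left out, the last holds). Time passes only in rows, so rows that do not move let the fingers close. It gives the time, the measured TCP pose, the force, the opening and the grip force at its end, in the units of the state.
- env.sense(): the state, without advancing time (a new reading comes with each control period).
- camera(name): name is "scene" or "top"; returns a dict with "frame" (400x640x3 uint8, red, green, blue), "depth" (400x640 float32, m along the optical axis (not along the pixel's ray), 0 where there is no reading), "fx", "fy", "cx", "cy" (pixels), "rvec" (rotation vector, rad) and "tvec" (3), from world to camera coordinates, as OpenCV has them. Camera axes: x right, y down, z forward; pixel columns grow to the right and rows downward; lengths in m; the calibration is good to about 2 mm. A picture is of the moment at which its call begins.
- job.job_done(): hands the job in; it is judged then, once.
The state is a dict: "t": time; "qpos": joint angles; "qd": joint speeds; "tau": joint torques, N m; "ee_pos": TCP position; "eef_rot": TCP orientation; "wrist_force": force on the tool from outside, world axes, zero at the start; "wrist_torque": the same for the moment, N m; "finger_gap": finger opening in m; "finger_force": force on a finger pad.
Only numpy, scipy, OpenCV 4.12 (cv2) and the standard library are available. Lean on these libraries where they do the work, as an engineer would, in place of code of your own. Each camera call takes 0.05 s, during which the arm holds its last target. There are 200 camera calls.

## Working session

There is one attempt and no reset: what is moved stays moved. The work goes in short steps, Python scripts to look and compute and a tool call to move; the robot and the scene stay as the last step left them, time stands still between calls to the robot, and variables do not carry over. Pictures are saved under pics/ and viewed, at most 14 in all, crops included, and the job is handed in when it is done.

Besides the shell and the picture viewer there is one more tool, called after "Call:" by a JSON object that holds its "api" and its "payload". apply_moves: Moves the arm, as the interface text tells. Shift numbers are shares of 0.025 m and turn numbers shares of 5 degrees, none past 1 either way. Its arguments: {"type":"object","properties":{"plan":{"type":"array","items":{"type":"object","properties":{"tx":{"type":"number"},"ty":{"type":"number"},"tz":{"type":"number"},"yaw":{"type":"number"}}}},"hand":{"type":"number"},"squeeze":{"type":"number"}},"required":["plan"]}

```bash
mkdir -p pics
cat > h.py <<'E'
import numpy as np, cv2
from rig import env, camera, job
def save(c,n,crop=None,k=1):
    f=c["frame"][:,:,::-1]
    if crop: u0,v0,u1,v1=crop; f=f[v0:v1,u0:u1]
    cv2.imwrite("pics/"+n,cv2.resize(f,None,fx=k,fy=k,interpolation=cv2.INTER_CUBIC))
def cloud(c):
    d=c["depth"]; v,u=np.mgrid[:d.shape[0],:d.shape[1]]
    P=np.stack([(u-c["cx"])/c["fx"]*d,(v-c["cy"])/c["fy"]*d,d],-1)
    R=cv2.Rodrigues(np.array(c["rvec"]))[0]
    W=(P-np.array(c["tvec"]).ravel())@R
    W[d==0]=np.nan
    return W
E
python3 - <<'E'
from h import *
s=env.sense()
print(s["t"],s["ee_pos"],s["eef_rot"],s["finger_gap"],env.hold_point_z)
for n in("scene","top"):
    c=camera(n); save(c,n+"0.png",k=1.25); W=cloud(c)
    np.savez("pics/"+n,W=W,f=c["frame"])
    print(n,c["tvec"],c["rvec"],c["fx"])
E
```

```text
0.0 [0.24513835 0.57414106 0.22157289] [-0.62981021 -3.07701035  0.00311445] 0.0869982650859813 0.0187
scene [-0.40612066  0.34220981  0.64850545] [ 2.3611916  -0.61702546  0.20643517] 398.04392235219234
top [0.14319691 0.55103996 0.82734145] [ 2.14813857 -2.20836178  0.14631705] 375.45288303580236
```

View pics/scene0.png

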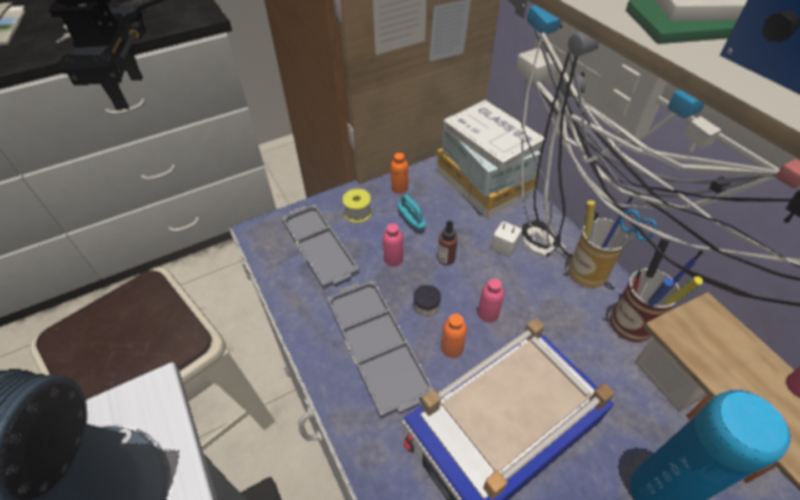

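View pics/top0.png

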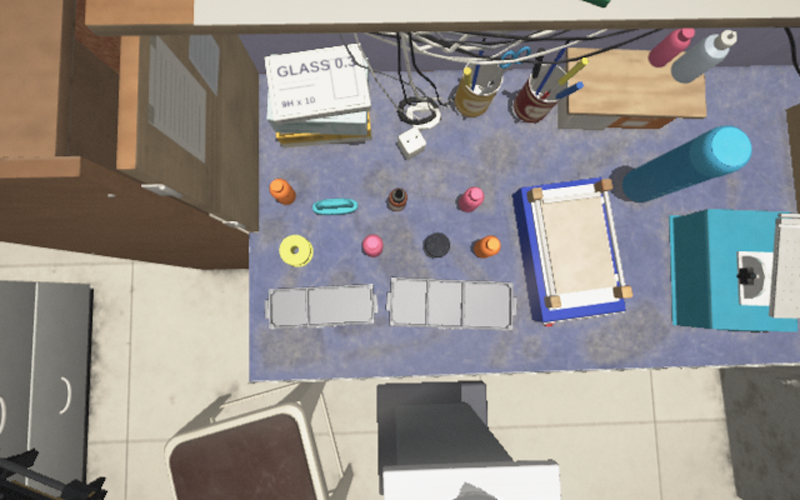

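The scene and top pictures agree. Top-picture pixels (800-wide):
- **Pink bottles:** (372,244) and (471,199). Look-alikes are orange bottles at (282,190) and (487,246), and a pink one on the shelf at (670,45). I choose the two pink ones on the bench.
- **Other stock:** spool (295,250), jar (437,244), brush (335,206), glue (398,198).
- **Trays:** two-bay at (322,306) and three-bay at (451,303), with the bigger bays to the right.

Run:
```python
from h import *
A=np.load("pics/top.npz");W=A["W"];f=A["f"]
c={"frame":f}; save(c,"crop.png",(200,130,430,275),3.4)
z=W[...,2]
print("bench z",np.nanmedian(z[(W[...,0]>.3)&(W[...,0]<.8)&(abs(W[...,1])<.4)]))
m=((z>.018)&(z<.13)&(W[...,0]>.3)&(W[...,0]<.75)).astype(np.uint8)
n,l,st,ce=cv2.connectedComponentsWithStats(m,connectivity=4)
for i in range(1,n):
    if st[i,4]<25: continue
    p=W[l==i]; zt=np.percentile(p[:,2],97); q=p[p[:,2]>zt-.008]
    print(i,(ce[i]*1.25).round(),st[i,4],"zt",zt.round(4),"topmean",q.mean(0).round(4),"topmid",((q.min(0)+q.max(0))/2).round(4)[:2],"ext",np.ptp(q,0).round(3)[:2],f[l==i].mean(0).astype(int))
# trays
m=((z>.009)&(z<.02)&(W[...,0]>.25)&(W[...,0]<.5)).astype(np.uint8)
m=cv2.morphologyEx(m,cv2.MORPH_CLOSE,np.ones((3,3)))
n,l,st,ce=cv2.connectedComponentsWithStats(m)
for i in range(1,n):
    if st[i,4]<60: continue
    p=W[l==i]; p=p[np.isfinite(p[:,0])];r=cv2.minAreaRect(p[:,:2].astype(np.float32)*1000)
    print("tray",(ce[i]*1.25).round(),st[i,4],r,p.mean(0))
```

```text
bench z 0.006116836673745669
4 [246. 181.] 1119 zt 0.1271 topmean [0.6564 0.3795 0.1248] topmid [0.6632 0.3786] ext [0.168 0.005] [100  88  71]
8 [796. 156.] 213 zt 0.0335 topmean [ 0.7197 -0.6467  0.0292] topmid [ 0.7054 -0.6467] ext [0.089 0.007] [88 75 57]
11 [411. 144.] 261 zt 0.0482 topmean [0.7379 0.0891 0.0447] topmid [0.7352 0.0889] ext [0.029 0.048] [212 211 205]
22 [648. 181.] 889 zt 0.1273 topmean [ 0.6468 -0.3227  0.1248] topmid [ 0.6548 -0.3329] ext [0.06 0.04] [42 75 93]
26 [570. 250.] 8447 zt 0.1084 topmean [ 0.5515 -0.1818  0.1047] topmid [ 0.5415 -0.1822] ext [0.212 0.157] [182 178 186]
27 [281. 190.] 289 zt 0.086 topmean [0.6553 0.328  0.0842] topmid [0.6548 0.3286] ext [0.018 0.02 ] [202 124  70]
28 [471. 198.] 277 zt 0.0858 topmean [ 0.6322 -0.0148  0.0839] topmid [ 0.6325 -0.0155] ext [0.02 0.02] [185 101 122]
29 [397. 198.] 216 zt 0.0993 topmean [0.6352 0.1195 0.0977] topmid [0.6355 0.1193] ext [0.011 0.011] [92 74 66]
31 [334. 205.] 375 zt 0.0546 topmean [0.6293 0.2344 0.0521] topmid [0.6299 0.2344] ext [0.012 0.056] [ 93 178 184]
33 [725. 270.] 6898 zt 0.1092 
[... 433 characters left out ...]
[294. 249.] 447 zt 0.0423 topmean [0.548  0.3062 0.0395] topmid [0.548  0.3066] ext [0.052 0.054] [235 234 130]
41 [487. 246.] 271 zt 0.0861 topmean [ 0.5448 -0.0394  0.0843] topmid [ 0.5448 -0.0395] ext [0.02  0.019] [196 126  71]
tray [677. 296.] 163 ((445.8550720214844, -395.4993896484375), (8.506743431091309, 108.4658432006836), 86.12946319580078) [ 0.44420439 -0.39702888  0.0140096 ]
tray [451. 304.] 747 ((443.55859375, 25.581085205078125), (238.06185913085938, 88.75848388671875), 86.11846160888672) [0.44303512 0.02582937 0.01316669]
tray [317. 306.] 608 ((445.9765930175781, 264.0039978027344), (72.77472686767578, 205.1468963623047), 1.289263129234314) [0.44554027 0.26934628 0.01304945]
```

View pics/crop.png

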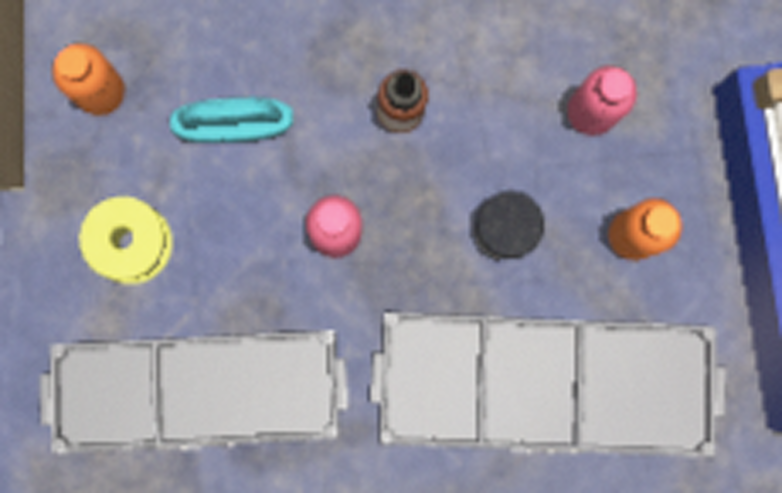

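The crop confirms the two pink bottles at crop (608,85) and (334,222), and orange ones at (75,65) and (655,225). The tray corners are clear. I'll turn those corners into rim-plane positions.

Run:
```python
from h import *
c=camera("top"); R=cv2.Rodrigues(np.array(c["rvec"]))[0]; t=np.array(c["tvec"]).ravel()
def ray(u,v,z):
    o=-R.T@t; d=R.T@np.array([(u-c["cx"])/c["fx"],(v-c["cy"])/c["fy"],1]); return o+d*(z-o[2])/d[2]
# order: left-top,right-top,right-bottom,left-bottom
for n,cs,L in(("three",[(386,313),(714,327),(714,454),(383,441)],(.088,.226)),("two",[(50,345),(335,332),(337,440),(57,452)],(.072,.191))):
    P=np.array([ray(200+u/3.4,130+v/3.4,.014)[:2] for u,v in cs])
    d=(P[0]+P[3]-P[1]-P[2])/2; print(n,P.mean(0),"len",np.linalg.norm(d),"wid",np.linalg.norm((P[0]+P[1]-P[2]-P[3])/2),"yaw",np.degrees(np.arctan2(-d[0],d[1])))
for n,u,v in(("div two",157,395),("div three a",482,378),("div three b",578,384)): print(n,ray(200+u/3.4,130+v/3.4,.014))
A=np.load("pics/top.npz");W=A["W"];z=W[...,2]
m=(z>.02)&(z<.07)&(abs(W[...,0]-.63)<.04)&(abs(W[...,1]-.234)<.06); p=W[m]
print("brush",cv2.minAreaRect(p[:,:2].astype(np.float32)*1000))
for h in(.02,.03,.04,.047): q=p[p[:,2]>h]; print(h,q.min(0),q.max(0))
# scene-camera check
B=np.load("pics/scene.npz")["W"]
for n,x,y,h,r in(("spool",.548,.3065,.04,.03),("jar",.551,.049,.032,.026),("pa",.552,.166,.085,.014),("pb",.632,-.015,.085,.014),("brush",.63,.234,.052,.045)):
    q=B[(np.hypot(B[...,0]-x,B[...,1]-y)<r+.01)&(abs(B[...,2]-h)<.006)]
    print(n,len(q),((q.min(0)+q.max(0))/2).round(4),q.mean(0).round(4))
```

```text
three [0.44301673 0.02326978] len 0.22285256199808823 wid 0.0852624019472442 yaw -4.0106869453563085
two [0.4443483  0.26128342] len 0.18831283622913927 wid 0.071396373268687 yaw 0.8259105161639656
div two [0.44310882 0.28672978 0.014     ]
div three a [0.44798534 0.06882552 0.014     ]
div three b [0.44206829 0.00414269 0.014     ]
brush ((629.833251953125, 234.80081176757812), (80.89996337890625, 28.539169311523438), 89.44623565673828)
0.02 [0.6155084  0.19437837 0.02000647] [0.64406857 0.27530766 0.05631262]
0.03 [0.62336751 0.20077466 0.0305071 ] [0.63577035 0.26885444 0.05631262]
0.04 [0.62369871 0.20451673 0.0401327 ] [0.63577035 0.26562611 0.05631262]
0.047 [0.62399725 0.20651024 0.04722334] [0.63577035 0.26228286 0.05631262]
spool 280 [0.5477 0.3052 0.0387] [0.5468 0.3049 0.0393]
jar 339 [0.5509 0.0481 0.0304] [0.5496 0.0467 0.0315]
pa 66 [0.5515 0.1665 0.0831] [0.5511 0.165  0.0836]
pb 88 [ 0.6324 -0.0156  0.084 ] [ 0.6313 -0.0163  0.084 ]
brush 85 [0.6288 0.2339 0.0511] [0.6277 0.2294 0.0514]
```

Call:
{"api": "apply_moves", "payload": {"plan": [{"yaw": 1},{"yaw": 1}], "hand": 1}}

```text
schema error: expected keys tx, ty, tz, yaw
```

Call:
{"api": "apply_moves", "payload": {"plan": [{"tx": 0,"ty": 0,"tz": 0,"yaw": 1},{"tx": 0,"ty": 0,"tz": 0,"yaw": 1},{"tx": 0,"ty": 0,"tz": 0,"yaw": 1},{"tx": 0,"ty": 0,"tz": 0,"yaw": 1},{"tx": 0,"ty": 0,"tz": 0,"yaw": 1},{"tx": 0,"ty": 0,"tz": 0,"yaw": 1},{"tx": 0,"ty": 0,"tz": 0,"yaw": 1},{"tx": 0,"ty": 0,"tz": 0,"yaw": 1},{"tx": 0,"ty": 0,"tz": 0,"yaw": 1},{"tx": 0,"ty": 0,"tz": 0,"yaw": 1}], "hand": 1}}

```text
t: 0.98
ee_pos: [0.2454, 0.5745, 0.2221]
eef_rot: [1.877, 2.519, -0.001]
wrist_force: [-0.3, -0.1, 0.1]
finger_gap: 0.0868
finger_force: 0.0
```

Call:
{"api": "apply_moves", "payload": {"plan": [{"tx": 0,"ty": 0,"tz": 0,"yaw": 1},{"tx": 0,"ty": 0,"tz": 0,"yaw": 1},{"tx": 0,"ty": 0,"tz": 0,"yaw": 1},{"tx": 0,"ty": 0,"tz": 0,"yaw": 0.36},{"tx": 0,"ty": 0,"tz": 0,"yaw": 0}]}}

```text
t: 1.4
ee_pos: [0.2454, 0.5745, 0.2221]
eef_rot: [2.221, 2.222, -0.001]
wrist_force: [1.1, -0.2, 0.1]
finger_gap: 0.0869
finger_force: 0.0
```

```bash
cat >> h.py <<'E'
def go(x,y,z,ang=0):
    from scipy.spatial.transform import Rotation as Ro
    s=env.sense(); M=Ro.from_rotvec(s["eef_rot"]).as_matrix(); d=M.T@(np.array([x,y,z])-s["ee_pos"])
    a=np.degrees(np.arctan2(M[1,1],M[0,1]))
    print("t",round(s["t"],2),"ee",np.round(s["ee_pos"],4),"ang",a.round(2),"gap",round(s["finger_gap"],4),"F",np.round(s["wrist_force"],1),"rows tx,ty,tz",(d/.025).round(2),"yaw",round((a-ang)/5,2),"tilt",M[:,2].round(4),"q",np.round(s["qpos"],2))
E
python3 -c "
from h import *; go(.5475,.306,.12)"
```

```text
t 1.4 ee [0.2454 0.5745 0.2221] ang 0.04 gap 0.0869 F [ 1.1 -0.2  0.1] rows tx,ty,tz [-10.74  12.08   4.09] yaw 0.01 tilt [-5.e-04 -8.e-04 -1.e+00] q [0.99 0.53 1.43 0.   1.18 0.99]
```

Call:
{"api": "apply_moves", "payload": {"plan": [{"tx": -1,"ty": 0.4,"tz": 0,"yaw": 0},{"tx": -1,"ty": 0.4,"tz": 0,"yaw": 0},{"tx": -1,"ty": 0.4,"tz": 0,"yaw": 0},{"tx": -1,"ty": 0.4,"tz": 0,"yaw": 0},{"tx": -1,"ty": 0.4,"tz": 0,"yaw": 0},{"tx": -1,"ty": 0.4,"tz": 0,"yaw": 0},{"tx": -1,"ty": 0.4,"tz": 0,"yaw": 0},{"tx": -1,"ty": 0.4,"tz": 0,"yaw": 0},{"tx": -1,"ty": 0.4,"tz": 0,"yaw": 0},{"tx": -1,"ty": 0.4,"tz": 0,"yaw": 0}]}}

```text
t: 2.23
ee_pos: [0.346, 0.3236, 0.2225]
eef_rot: [2.219, 2.224, -0.0]
wrist_force: [-0.5, -0.0, 0.6]
finger_gap: 0.087
finger_force: 0.0
```

Call:
{"api": "apply_moves", "payload": {"plan": [{"tx": -0.1,"ty": 0.9,"tz": 0.4,"yaw": 0},{"tx": -0.1,"ty": 0.9,"tz": 0.4,"yaw": 0},{"tx": -0.1,"ty": 0.9,"tz": 0.4,"yaw": 0},{"tx": -0.1,"ty": 0.9,"tz": 0.4,"yaw": 0},{"tx": -0.1,"ty": 0.9,"tz": 0.4,"yaw": 0},{"tx": -0.1,"ty": 0.9,"tz": 0.4,"yaw": 0},{"tx": -0.1,"ty": 0.9,"tz": 0.4,"yaw": 0},{"tx": 0,"ty": 0.9,"tz": 0.4,"yaw": 0},{"tx": 0,"ty": 0.88,"tz": 0.4,"yaw": 0},{"tx": 0,"ty": 0,"tz": 0,"yaw": 0}]}}

```text
t: 3.07
ee_pos: [0.5519, 0.3069, 0.1305]
eef_rot: [2.22, 2.22, 0.002]
wrist_force: [0.1, 0.4, -0.6]
finger_gap: 0.0871
finger_force: 0.0
```

```bash
python3 -c "
from h import *; go(.5475,.306,.02)"
```

```text
t 3.07 ee [0.5519 0.3069 0.1305] ang 0.0 gap 0.0871 F [ 0.1  0.4 -0.6] rows tx,ty,tz [-0.04 -0.18  4.42] yaw 0.0 tilt [ 0.0021  0.     -1.    ] q [ 0.33  0.65  1.5  -0.    1.    0.33]
```

Call:
{"api": "apply_moves", "payload": {"plan": [{"tx": 0,"ty": 0,"tz": 0.8,"yaw": 0},{"tx": 0,"ty": 0,"tz": 0.8,"yaw": 0},{"tx": 0,"ty": 0,"tz": 0,"yaw": 0},{"tx": 0,"ty": 0,"tz": 0,"yaw": 0}]}}

```text
t: 3.4
ee_pos: [0.5462, 0.3073, 0.0917]
eef_rot: [-2.218, -2.222, 0.005]
wrist_force: [0.3, 1.1, 0.1]
finger_gap: 0.0871
finger_force: 0.0
```

```bash
python3 -c "
from h import *; go(.5475,.306,.02); c=camera('top'); go(.5475,.306,.02)"
```

```text
t 3.4 ee [0.5462 0.3073 0.0917] ang 0.11 gap 0.0871 F [0.3 1.1 0.1] rows tx,ty,tz [-0.05  0.06  2.87] yaw 0.02 tilt [-0.0035 -0.0011 -1.    ] q [0.33 0.69 1.53 0.   0.92 0.33]
t 3.45 ee [0.5474 0.3077 0.0929] ang 0.1 gap 0.0868 F [ 0.1  0.7 -0. ] rows tx,ty,tz [-0.07  0.01  2.91] yaw 0.02 tilt [-6.e-04 -2.e-04 -1.e+00] q [0.33 0.69 1.53 0.   0.92 0.33]
```

Call:
{"api": "apply_moves", "payload": {"plan": [{"tx": -0.07,"ty": 0,"tz": 0.6,"yaw": 0},{"tx": 0,"ty": 0,"tz": 0.6,"yaw": 0},{"tx": 0,"ty": 0,"tz": 0.6,"yaw": 0},{"tx": 0,"ty": 0,"tz": 0.6,"yaw": 0},{"tx": 0,"ty": 0,"tz": 0.4,"yaw": 0},{"tx": 0,"ty": 0,"tz": 0.1,"yaw": 0},{"tx": 0,"ty": 0,"tz": 0,"yaw": 0},{"tx": 0,"ty": 0,"tz": 0,"yaw": 0}]}}

```text
t: 4.12
ee_pos: [0.5485, 0.3062, 0.0211]
eef_rot: [2.219, 2.222, 0.002]
wrist_force: [0.1, -0.9, 0.5]
finger_gap: 0.0871
finger_force: 0.0
```

Call:
{"api": "apply_moves", "payload": {"plan": [{"tx": 0,"ty": 0,"tz": 0,"yaw": 0},{"tx": 0,"ty": 0,"tz": 0,"yaw": 0},{"tx": 0,"ty": 0,"tz": 0,"yaw": 0},{"tx": 0,"ty": 0,"tz": 0,"yaw": 0},{"tx": 0,"ty": 0,"tz": 0,"yaw": 0},{"tx": 0,"ty": 0,"tz": 0,"yaw": 0},{"tx": 0,"ty": 0,"tz": 0,"yaw": 0},{"tx": 0,"ty": 0,"tz": 0,"yaw": 0}], "hand": -1, "squeeze": 25}}

```text
t: 4.78
ee_pos: [0.5479, 0.3058, 0.0202]
eef_rot: [2.22, 2.223, 0.0]
wrist_force: [-0.3, 1.1, 1.4]
finger_gap: 0.0517
finger_force: 25.0
```

```bash
python3 -c "
from h import *; go(.4387,-.0413,.09)"
```

```text
t 4.78 ee [0.5479 0.3058 0.0202] ang 0.06 gap 0.0517 F [-0.3  1.1  1.4] rows tx,ty,tz [-13.88  -4.38  -2.79] yaw 0.01 tilt [ 2.e-04  0.e+00 -1.e+00] q [ 0.33  0.8   1.56 -0.    0.78  0.33]
```

Call:
{"api": "apply_moves", "payload": {"plan": [{"tx": 0,"ty": 0,"tz": -0.4,"yaw": 0},{"tx": 0,"ty": 0,"tz": -0.8,"yaw": 0},{"tx": 0,"ty": 0,"tz": -0.8,"yaw": 0},{"tx": 0,"ty": 0,"tz": -0.8,"yaw": 0},{"tx": 0,"ty": -0.5,"tz": -0.4,"yaw": 0},{"tx": 0,"ty": -0.8,"tz": 0,"yaw": 0},{"tx": 0,"ty": -0.8,"tz": 0,"yaw": 0},{"tx": 0,"ty": -0.8,"tz": 0,"yaw": 0},{"tx": 0,"ty": -0.8,"tz": 0,"yaw": 0},{"tx": 0,"ty": -0.6,"tz": 0,"yaw": 0}]}}

```text
t: 5.62
ee_pos: [0.4379, 0.3053, 0.1004]
eef_rot: [-2.219, -2.222, 0.003]
wrist_force: [0.1, -1.1, -1.7]
finger_gap: 0.0518
finger_force: 25.0
```

```bash
python3 -c "
from h import *; c=camera('scene'); save(c,'s1.png',(160,60,420,300),3); go(.4387,-.0413,.04)"
```

```text
t 5.67 ee [0.434  0.3047 0.1   ] ang 0.13 gap 0.0519 F [-4.4 -1.1 -2.2] rows tx,ty,tz [-13.84   0.17   2.43] yaw 0.03 tilt [-0.0075 -0.0025 -1.    ] q [0.4  0.59 1.77 0.   0.79 0.4 ]
```

View pics/s1.png

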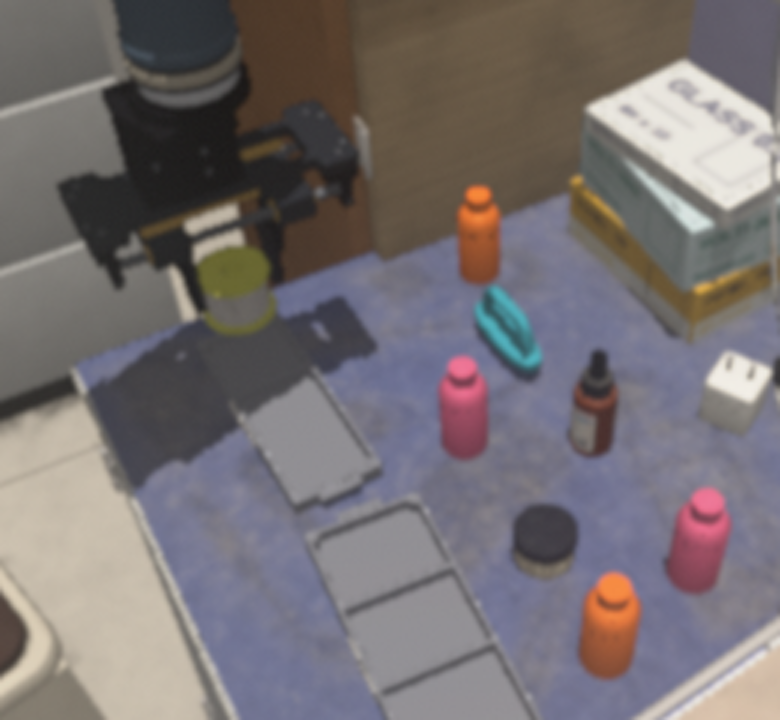

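The picture shows the spool held level at (236,290), with the rest of the stock undisturbed.

Call:
{"api": "apply_moves", "payload": {"plan": [{"tx": -0.6,"ty": 0,"tz": 0,"yaw": 0},{"tx": -1,"ty": 0,"tz": 0,"yaw": 0},{"tx": -1,"ty": 0,"tz": 0,"yaw": 0},{"tx": -1,"ty": 0,"tz": 0,"yaw": 0},{"tx": -1,"ty": 0,"tz": 0,"yaw": 0},{"tx": -1,"ty": 0,"tz": 0,"yaw": 0},{"tx": -1,"ty": 0,"tz": 0,"yaw": 0},{"tx": -1,"ty": 0,"tz": 0,"yaw": 0},{"tx": -1,"ty": 0,"tz": 0,"yaw": 0},{"tx": -1,"ty": 0,"tz": 0,"yaw": 0}]}}

```text
t: 6.5
ee_pos: [0.4413, 0.0643, 0.1005]
eef_rot: [2.219, 2.222, 0.001]
wrist_force: [-0.1, -0.2, -1.9]
finger_gap: 0.0517
finger_force: 25.0
```

Call:
{"api": "apply_moves", "payload": {"plan": [{"tx": -1,"ty": 0,"tz": 0,"yaw": 0},{"tx": -1,"ty": 0,"tz": 0,"yaw": 0},{"tx": -1,"ty": 0,"tz": 0,"yaw": 0},{"tx": -0.6,"ty": 0,"tz": 0,"yaw": 0},{"tx": -0.6,"ty": 0,"tz": 0,"yaw": 0},{"tx": -0.1,"ty": 0,"tz": 0,"yaw": 0},{"tx": 0,"ty": 0,"tz": 0.5,"yaw": 0},{"tx": 0,"ty": 0,"tz": 0.8,"yaw": 0},{"tx": 0,"ty": 0,"tz": 0,"yaw": 0},{"tx": 0,"ty": 0,"tz": 0,"yaw": 0}]}}

```text
t: 7.33
ee_pos: [0.4402, -0.0412, 0.0672]
eef_rot: [-2.218, -2.221, 0.002]
wrist_force: [-0.8, 0.6, -1.9]
finger_gap: 0.0515
finger_force: 25.0
```

```bash
python3 -c "
from h import *; go(.4387,-.0413,.0235,-4)"
```

```text
t 7.33 ee [ 0.4402 -0.0412  0.0672] ang 0.08 gap 0.0515 F [-0.8  0.6 -1.9] rows tx,ty,tz [-0.01 -0.05  1.75] yaw 0.82 tilt [-2.3e-03  9.0e-04 -1.0e+00] q [-0.35  0.58  2.01  0.    0.55 -0.35]
```

Call:
{"api": "apply_moves", "payload": {"plan": [{"tx": 0,"ty": -0.05,"tz": 0.5,"yaw": 0},{"tx": 0,"ty": 0,"tz": 0.5,"yaw": 0},{"tx": 0,"ty": 0,"tz": 0.4,"yaw": 0},{"tx": 0,"ty": 0,"tz": 0.2,"yaw": 0},{"tx": 0,"ty": 0,"tz": 0.1,"yaw": 0},{"tx": 0,"ty": 0,"tz": 0.05,"yaw": 0},{"tx": 0,"ty": 0,"tz": 0,"yaw": 0},{"tx": 0,"ty": 0,"tz": 0,"yaw": 0}]}}

```text
t: 8.0
ee_pos: [0.4399, -0.0418, 0.0243]
eef_rot: [2.219, 2.222, 0.001]
wrist_force: [-0.4, 0.2, -2.0]
finger_gap: 0.0517
finger_force: 25.0
```

Call:
{"api": "apply_moves", "payload": {"plan": [{"tx": 0,"ty": 0,"tz": 0,"yaw": 0},{"tx": 0,"ty": 0,"tz": 0,"yaw": 0},{"tx": 0,"ty": 0,"tz": 0,"yaw": 0},{"tx": 0,"ty": 0,"tz": 0,"yaw": 0},{"tx": 0,"ty": 0,"tz": -0.4,"yaw": 0},{"tx": 0,"ty": 0,"tz": -1,"yaw": 0},{"tx": 0,"ty": 0,"tz": -1,"yaw": 0},{"tx": 0,"ty": 0,"tz": -1,"yaw": 0},{"tx": 0,"ty": 0,"tz": -0.8,"yaw": 0}], "hand": 1}}

```text
t: 8.75
ee_pos: [0.4395, -0.0418, 0.1304]
eef_rot: [2.22, 2.222, 0.001]
wrist_force: [1.0, 0.3, 0.7]
finger_gap: 0.0866
finger_force: 0.0
```

```bash
python3 -c "
from h import *; go(.551,.0487,.12)"
```

```text
t 8.75 ee [ 0.4395 -0.0418  0.1304] ang 0.06 gap 0.0866 F [1.  0.3 0.7] rows tx,ty,tz [3.62 4.46 0.42] yaw 0.01 tilt [ 1.e-03 -3.e-04 -1.e+00] q [-0.35  0.45  1.97  0.    0.72 -0.35]
```

Call:
{"api": "apply_moves", "payload": {"plan": [{"tx": 0.9,"ty": 0.5,"tz": 0,"yaw": 0},{"tx": 0.9,"ty": 0.9,"tz": 0,"yaw": 0},{"tx": 0.9,"ty": 0.9,"tz": 0,"yaw": 0},{"tx": 0.9,"ty": 0.9,"tz": 0,"yaw": 0},{"tx": 0,"ty": 0.8,"tz": 0,"yaw": 0},{"tx": 0,"ty": 0.4,"tz": 0.5,"yaw": 0},{"tx": 0,"ty": 0.05,"tz": 1,"yaw": 0},{"tx": 0,"ty": 0,"tz": 1,"yaw": 0},{"tx": 0,"ty": 0,"tz": 0,"yaw": 0},{"tx": 0,"ty": 0,"tz": 0,"yaw": 0}]}}

```text
t: 9.58
ee_pos: [0.5492, 0.0485, 0.0653]
eef_rot: [-2.218, -2.221, 0.004]
wrist_force: [0.6, 1.0, 1.0]
finger_gap: 0.087
finger_force: 0.0
```

```bash
python3 -c "
from h import *; c=camera('scene'); save(c,'s2.png',(220,130,480,350),3); go(.551,.0487,.014)
W=cloud(c); z=W[...,2]; q=W[(abs(W[...,0]-.44)<.05)&(abs(W[...,1]+.041)<.05)&(abs(z-.043)<.006)]; print(len(q),(q.min(0)+q.max(0))/2,np.median(q[:,2]))"
```

```text
t 9.63 ee [0.5503 0.0483 0.0665] ang 0.06 gap 0.0871 F [ 0.2 -0.4  0.2] rows tx,ty,tz [0.01 0.03 2.1 ] yaw 0.01 tilt [-9.e-04  1.e-04 -1.e+00] q [-0.11  0.66  1.74  0.    0.74 -0.12]
610 [ 0.43915129 -0.04137463  0.04178948] 0.04221925961956273
```

View pics/s2.png

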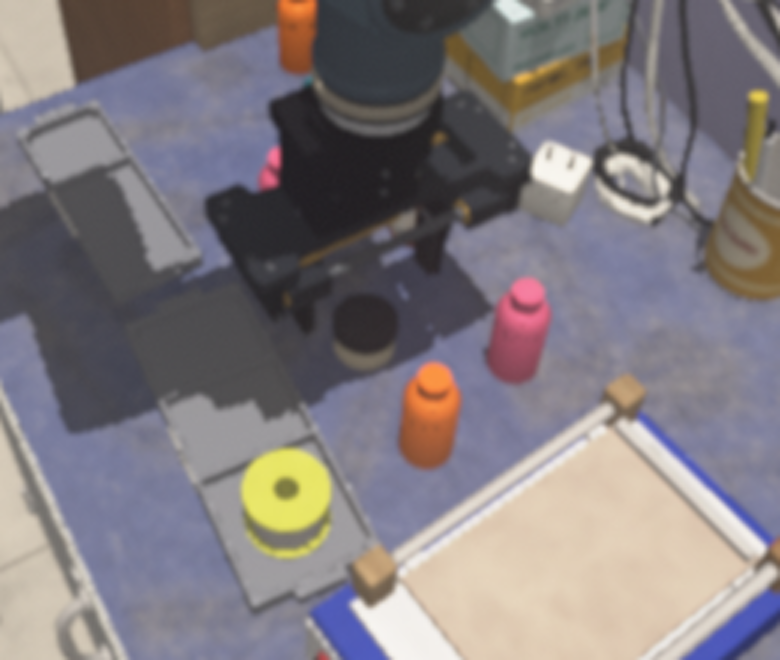

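The spool at (287,500) stands centred and flat in the large bay, with its top at 42 mm as it should be. The jar at (365,330) is between the fingers, so I'll go down and grip it.

Call:
{"api": "apply_moves", "payload": {"plan": [{"tx": 0,"ty": 0.03,"tz": 0.6,"yaw": 0},{"tx": 0,"ty": 0,"tz": 0.6,"yaw": 0},{"tx": 0,"ty": 0,"tz": 0.5,"yaw": 0},{"tx": 0,"ty": 0,"tz": 0.3,"yaw": 0},{"tx": 0,"ty": 0,"tz": 0.1,"yaw": 0},{"tx": 0,"ty": 0,"tz": 0,"yaw": 0},{"tx": 0,"ty": 0,"tz": 0,"yaw": 0}]}}

```text
t: 10.22
ee_pos: [0.552, 0.0482, 0.0147]
eef_rot: [2.219, 2.222, 0.002]
wrist_force: [-0.2, 1.1, -0.0]
finger_gap: 0.0869
finger_force: 0.0
```

Call:
{"api": "apply_moves", "payload": {"plan": [{"tx": 0,"ty": 0,"tz": 0,"yaw": 0},{"tx": 0,"ty": 0,"tz": 0,"yaw": 0},{"tx": 0,"ty": 0,"tz": 0,"yaw": 0},{"tx": 0,"ty": 0,"tz": 0,"yaw": 0},{"tx": 0,"ty": 0,"tz": 0,"yaw": 0},{"tx": 0,"ty": 0,"tz": 0,"yaw": 0},{"tx": 0,"ty": 0,"tz": 0,"yaw": 0},{"tx": 0,"ty": 0,"tz": 0,"yaw": 0}], "hand": -1, "squeeze": 20}}

```text
t: 10.88
ee_pos: [0.5513, 0.0483, 0.0138]
eef_rot: [-2.22, -2.223, 0.0]
wrist_force: [-0.0, -0.0, 0.6]
finger_gap: 0.0447
finger_force: 20.0
```

```bash
python3 -c "
from h import *; go(.4488,.1023,.095)"
```

```text
t 10.88 ee [0.5513 0.0483 0.0138] ang 0.06 gap 0.0447 F [-0.  -0.   0.6] rows tx,ty,tz [ 2.16 -4.1  -3.25] yaw 0.01 tilt [-1.e-04  0.e+00 -1.e+00] q [-0.11  0.75  1.75  0.    0.63 -0.12]
```

Call:
{"api": "apply_moves", "payload": {"plan": [{"tx": 0,"ty": 0,"tz": -0.4,"yaw": 0},{"tx": 0,"ty": 0,"tz": -0.8,"yaw": 0},{"tx": 0,"ty": 0,"tz": -0.9,"yaw": 0},{"tx": 0,"ty": -0.3,"tz": -0.9,"yaw": 0},{"tx": 0.3,"ty": -0.7,"tz": 0,"yaw": 0},{"tx": 0.5,"ty": -0.8,"tz": 0,"yaw": 0},{"tx": 0.5,"ty": -0.8,"tz": 0,"yaw": 0},{"tx": 0.5,"ty": -0.8,"tz": 0,"yaw": 0},{"tx": 0.3,"ty": -0.5,"tz": 0,"yaw": 0},{"tx": 0.06,"ty": -0.2,"tz": 0,"yaw": 0}]}}

```text
t: 11.72
ee_pos: [0.4456, 0.1033, 0.0892]
eef_rot: [-2.217, -2.223, 0.003]
wrist_force: [-0.4, 0.5, -0.7]
finger_gap: 0.0446
finger_force: 20.0
```

Call:
{"api": "apply_moves", "payload": {"plan": [{"tx": 0,"ty": 0,"tz": 0.3,"yaw": 0},{"tx": 0,"ty": 0,"tz": 0.6,"yaw": 0},{"tx": 0,"ty": 0,"tz": 0.6,"yaw": 0},{"tx": 0,"ty": 0,"tz": 0.3,"yaw": 0},{"tx": 0,"ty": 0,"tz": 0,"yaw": 0},{"tx": 0,"ty": 0,"tz": 0,"yaw": 0}]}}

```text
t: 12.22
ee_pos: [0.4495, 0.1018, 0.0433]
eef_rot: [-2.221, -2.222, 0.0]
wrist_force: [-0.7, 0.8, -1.4]
finger_gap: 0.045
finger_force: 20.0
```

```bash
python3 -c "
from h import *; go(.4488,.1023,.0173)"
```

```text
t 12.22 ee [0.4495 0.1018 0.0433] ang 0.03 gap 0.045 F [-0.7  0.8 -1.4] rows tx,ty,tz [ 0.02 -0.03  1.04] yaw 0.01 tilt [-3.e-04 -1.e-04 -1.e+00] q [-0.02  0.64  1.98 -0.    0.52 -0.02]
```

Call:
{"api": "apply_moves", "payload": {"plan": [{"tx": 0,"ty": 0,"tz": 0.4,"yaw": 0},{"tx": 0,"ty": 0,"tz": 0.3,"yaw": 0},{"tx": 0,"ty": 0,"tz": 0.2,"yaw": 0},{"tx": 0,"ty": 0,"tz": 0.1,"yaw": 0},{"tx": 0,"ty": 0,"tz": 0.04,"yaw": 0},{"tx": 0,"ty": 0,"tz": 0,"yaw": 0},{"tx": 0,"ty": 0,"tz": 0,"yaw": 0}]}}

```text
t: 12.8
ee_pos: [0.4489, 0.1022, 0.018]
eef_rot: [2.22, 2.223, 0.0]
wrist_force: [-0.4, -0.6, -1.0]
finger_gap: 0.045
finger_force: 20.0
```

Call:
{"api": "apply_moves", "payload": {"plan": [{"tx": 0,"ty": 0,"tz": 0,"yaw": 0},{"tx": 0,"ty": 0,"tz": 0,"yaw": 0},{"tx": 0,"ty": 0,"tz": 0,"yaw": 0},{"tx": 0,"ty": 0,"tz": 0,"yaw": 0},{"tx": 0,"ty": 0,"tz": -0.4,"yaw": 0},{"tx": 0,"ty": 0,"tz": -1,"yaw": 0},{"tx": 0,"ty": 0,"tz": -1,"yaw": 0},{"tx": 0,"ty": 0,"tz": -1,"yaw": 0},{"tx": 0,"ty": 0,"tz": -1,"yaw": 0},{"tx": 0,"ty": 0,"tz": 0,"yaw": 0}], "hand": 1}}

```text
t: 13.63
ee_pos: [0.4515, 0.1023, 0.1323]
eef_rot: [2.215, 2.218, 0.01]
wrist_force: [1.1, -0.4, -0.0]
finger_gap: 0.0864
finger_force: 0.0
```

```bash
python3 -c "
from h import *; go(.632,-.0153,.13)"
```

```text
t 13.63 ee [0.4515 0.1023 0.1323] ang 0.08 gap 0.0864 F [ 1.1 -0.4 -0. ] rows tx,ty,tz [-4.71  7.21  0.16] yaw 0.02 tilt [ 9.2e-03 -1.0e-04 -1.0e+00] q [-0.02  0.46  1.93  0.    0.75 -0.02]
```

Call:
{"api": "apply_moves", "payload": {"plan": [{"tx": -0.6,"ty": 0.6,"tz": 0,"yaw": 0},{"tx": -1,"ty": 0.8,"tz": 0,"yaw": 0},{"tx": -1,"ty": 0.8,"tz": 0,"yaw": 0},{"tx": -1,"ty": 0.8,"tz": 0,"yaw": 0},{"tx": -0.7,"ty": 0.8,"tz": 0,"yaw": 0},{"tx": -0.4,"ty": 0.9,"tz": 0,"yaw": 0},{"tx": 0,"ty": 0.9,"tz": 0,"yaw": 0},{"tx": 0,"ty": 0.8,"tz": 0,"yaw": 0},{"tx": 0,"ty": 0.6,"tz": 0,"yaw": 0},{"tx": 0,"ty": 0.3,"tz": 0,"yaw": 0}]}}

```text
t: 14.47
ee_pos: [0.6332, -0.0155, 0.1277]
eef_rot: [2.22, 2.221, 0.001]
wrist_force: [0.4, -0.2, 0.6]
finger_gap: 0.0872
finger_force: 0.0
```

Call:
{"api": "apply_moves", "payload": {"plan": [{"tx": 0,"ty": 0,"tz": 0.4,"yaw": 0},{"tx": 0,"ty": 0,"tz": 0.4,"yaw": 0},{"tx": 0,"ty": 0,"tz": 0,"yaw": 0},{"tx": 0,"ty": 0,"tz": 0,"yaw": 0}]}}

```text
t: 14.8
ee_pos: [0.6289, -0.0146, 0.1062]
eef_rot: [-2.217, -2.22, 0.004]
wrist_force: [0.9, 0.1, 1.2]
finger_gap: 0.0871
finger_force: 0.0
```

```bash
python3 -c "
from h import *; c=camera('scene'); save(c,'s3.png',(220,130,480,350),3); go(.632,-.0153,.028)"
```

```text
t 14.85 ee [ 0.6298 -0.0148  0.1069] ang 0.07 gap 0.0868 F [ 0.  -0.8 -0.3] rows tx,ty,tz [-0.02  0.1   3.16] yaw 0.01 tilt [-2.9e-03  6.0e-04 -1.0e+00] q [-0.2   0.68  1.51 -0.    0.95 -0.2 ]
```

View pics/s3.png

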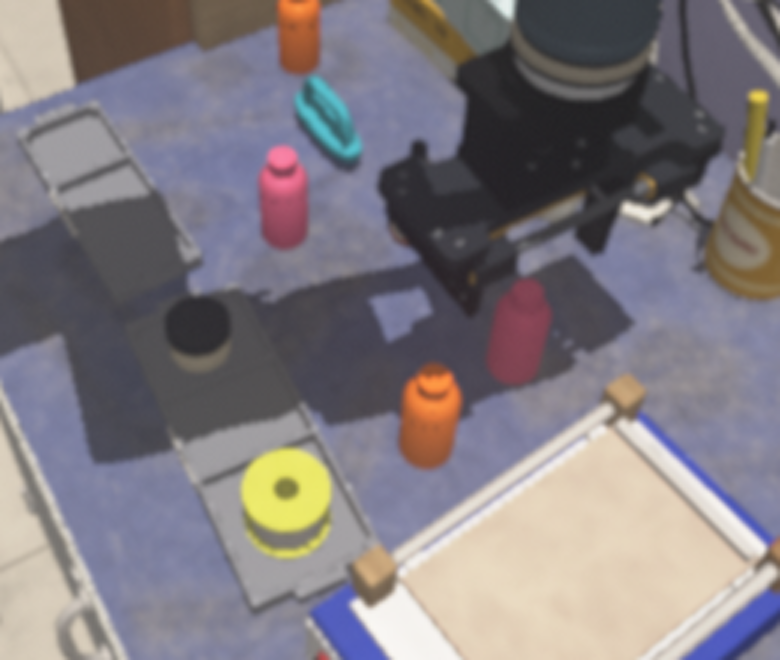

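The jar at (197,335) stands in the end small bay, and the pink bottle at (518,335) is under the fingers.

Call:
{"api": "apply_moves", "payload": {"plan": [{"tx": 0,"ty": 0.06,"tz": 0.6,"yaw": 0},{"tx": 0,"ty": 0,"tz": 0.6,"yaw": 0},{"tx": 0,"ty": 0,"tz": 0.6,"yaw": 0},{"tx": 0,"ty": 0,"tz": 0.6,"yaw": 0},{"tx": 0,"ty": 0,"tz": 0.5,"yaw": 0},{"tx": 0,"ty": 0,"tz": 0.25,"yaw": 0},{"tx": 0,"ty": 0,"tz": 0,"yaw": 0},{"tx": 0,"ty": 0,"tz": 0,"yaw": 0}]}}

```text
t: 15.52
ee_pos: [0.6329, -0.0151, 0.0291]
eef_rot: [-2.22, -2.223, 0.0]
wrist_force: [0.2, -0.5, 0.6]
finger_gap: 0.0868
finger_force: 0.0
```

Call:
{"api": "apply_moves", "payload": {"plan": [{"tx": 0,"ty": 0,"tz": 0,"yaw": 0},{"tx": 0,"ty": 0,"tz": 0,"yaw": 0},{"tx": 0,"ty": 0,"tz": 0,"yaw": 0},{"tx": 0,"ty": 0,"tz": 0,"yaw": 0},{"tx": 0,"ty": 0,"tz": 0,"yaw": 0},{"tx": 0,"ty": 0,"tz": 0,"yaw": 0},{"tx": 0,"ty": 0,"tz": 0,"yaw": 0},{"tx": 0,"ty": 0,"tz": 0,"yaw": 0},{"tx": 0,"ty": 0,"tz": 0,"yaw": 0}], "hand": -1, "squeeze": 20}}

```text
t: 16.27
ee_pos: [0.6329, -0.0151, 0.029]
eef_rot: [-2.22, -2.223, 0.0]
wrist_force: [0.1, 0.0, 0.8]
finger_gap: 0.0351
finger_force: 20.5
```

```bash
python3 -c "
from h import *; go(.4441,.0365,.128)"
```

```text
t 16.27 ee [ 0.6329 -0.0151  0.029 ] ang 0.06 gap 0.0351 F [0.1 0.  0.8] rows tx,ty,tz [ 2.07 -7.55 -3.96] yaw 0.01 tilt [-2.e-04  0.e+00 -1.e+00] q [-0.2   0.79  1.54 -0.    0.81 -0.2 ]
```

Call:
{"api": "apply_moves", "payload": {"plan": [{"tx": 0,"ty": 0,"tz": -0.4,"yaw": 0},{"tx": 0,"ty": 0,"tz": -0.8,"yaw": 0},{"tx": 0,"ty": 0,"tz": -0.9,"yaw": 0},{"tx": 0,"ty": 0,"tz": -0.9,"yaw": 0},{"tx": 0.2,"ty": 0,"tz": -0.7,"yaw": 0},{"tx": 0.5,"ty": -0.4,"tz": -0.3,"yaw": 0},{"tx": 0.5,"ty": -0.7,"tz": 0,"yaw": 0},{"tx": 0.5,"ty": -0.8,"tz": 0,"yaw": 0},{"tx": 0.37,"ty": -0.8,"tz": 0,"yaw": 0},{"tx": 0,"ty": -0.8,"tz": 0,"yaw": 0}]}}

```text
t: 17.1
ee_pos: [0.5424, 0.0392, 0.1288]
eef_rot: [-2.216, -2.223, 0.001]
wrist_force: [-0.3, 0.1, -1.9]
finger_gap: 0.0348
finger_force: 20.0
```

Call:
{"api": "apply_moves", "payload": {"plan": [{"tx": 0,"ty": -0.8,"tz": 0,"yaw": 0},{"tx": 0,"ty": -0.8,"tz": 0,"yaw": 0},{"tx": 0,"ty": -0.8,"tz": 0,"yaw": 0},{"tx": 0,"ty": -0.7,"tz": 0,"yaw": 0},{"tx": 0,"ty": -0.5,"tz": 0,"yaw": 0},{"tx": 0,"ty": -0.3,"tz": 0,"yaw": 0},{"tx": 0,"ty": -0.15,"tz": 0.4,"yaw": 0},{"tx": 0,"ty": 0,"tz": 0.8,"yaw": 0},{"tx": 0,"ty": 0,"tz": 0.8,"yaw": 0},{"tx": 0,"ty": 0,"tz": 0.5,"yaw": 0}]}}

```text
t: 17.93
ee_pos: [0.4434, 0.0369, 0.0655]
eef_rot: [-2.219, -2.222, 0.001]
wrist_force: [0.5, 0.5, -1.6]
finger_gap: 0.035
finger_force: 20.0
```

```bash
python3 -c "
from h import *; c=camera('top'); go(.4441,.0365,.0325)"
```

```text
t 17.98 ee [0.4424 0.037  0.064 ] ang 0.06 gap 0.0353 F [-1.   0.6 -2.8] rows tx,ty,tz [-0.02  0.07  1.26] yaw 0.01 tilt [-4.4e-03  8.0e-04 -1.0e+00] q [-0.17  0.59  2.01  0.    0.55 -0.17]
```

Call:
{"api": "apply_moves", "payload": {"plan": [{"tx": 0,"ty": 0.04,"tz": 0.4,"yaw": 0},{"tx": 0,"ty": 0,"tz": 0.4,"yaw": 0},{"tx": 0,"ty": 0,"tz": 0.3,"yaw": 0},{"tx": 0,"ty": 0,"tz": 0.15,"yaw": 0},{"tx": 0,"ty": 0,"tz": 0.1,"yaw": 0},{"tx": 0,"ty": 0,"tz": 0,"yaw": 0},{"tx": 0,"ty": 0,"tz": 0,"yaw": 0},{"tx": 0,"ty": 0,"tz": 0,"yaw": 0}]}}

```text
t: 18.65
ee_pos: [0.4454, 0.0364, 0.0332]
eef_rot: [2.22, 2.222, 0.001]
wrist_force: [-0.6, 0.7, -2.0]
finger_gap: 0.0352
finger_force: 20.0
```

Call:
{"api": "apply_moves", "payload": {"plan": [{"tx": 0,"ty": 0,"tz": 0,"yaw": 0},{"tx": 0,"ty": 0,"tz": 0,"yaw": 0},{"tx": 0,"ty": 0,"tz": 0,"yaw": 0},{"tx": 0,"ty": 0,"tz": 0,"yaw": 0},{"tx": 0,"ty": 0,"tz": -0.4,"yaw": 0},{"tx": 0,"ty": 0,"tz": -0.9,"yaw": 0},{"tx": 0,"ty": 0,"tz": -1,"yaw": 0},{"tx": 0,"ty": 0,"tz": -1,"yaw": 0},{"tx": 0,"ty": 0,"tz": -0.7,"yaw": 0},{"tx": 0,"ty": 0,"tz": 0,"yaw": 0}], "hand": 1}}

```text
t: 19.48
ee_pos: [0.4473, 0.0362, 0.1358]
eef_rot: [2.216, 2.219, 0.007]
wrist_force: [0.4, 0.1, -0.2]
finger_gap: 0.0859
finger_force: 0.0
```

```bash
python3 -c "
from h import *; go(.6295,.2345,.13,0)"
```

```text
t 19.48 ee [0.4473 0.0362 0.1358] ang 0.07 gap 0.0859 F [ 0.4  0.1 -0.2] rows tx,ty,tz [7.92 7.3  0.28] yaw 0.01 tilt [ 0.0072 -0.0012 -1.    ] q [-0.17  0.44  1.96  0.    0.74 -0.17]
```

Call:
{"api": "apply_moves", "payload": {"plan": [{"tx": 0.7,"ty": 0.2,"tz": 0,"yaw": 0},{"tx": 1,"ty": 0.5,"tz": 0,"yaw": 0},{"tx": 1,"ty": 0.5,"tz": 0,"yaw": 0},{"tx": 1,"ty": 0.5,"tz": 0,"yaw": 0},{"tx": 1,"ty": 0.5,"tz": 0,"yaw": 0},{"tx": 1,"ty": 0.5,"tz": 0,"yaw": 0},{"tx": 1,"ty": 0.5,"tz": 0,"yaw": 0},{"tx": 0.8,"ty": 0.5,"tz": 0,"yaw": 0},{"tx": 0.42,"ty": 0.8,"tz": 0,"yaw": 0},{"tx": 0,"ty": 0.9,"tz": 0,"yaw": 0}]}}

```text
t: 20.32
ee_pos: [0.5787, 0.2373, 0.1313]
eef_rot: [-2.215, -2.225, 0.003]
wrist_force: [0.2, -0.2, -0.5]
finger_gap: 0.0871
finger_force: 0.0
```

Call:
{"api": "apply_moves", "payload": {"plan": [{"tx": 0,"ty": 0.9,"tz": 0,"yaw": 0},{"tx": 0,"ty": 0.7,"tz": 0,"yaw": 0},{"tx": 0,"ty": 0.5,"tz": 0.3,"yaw": 0},{"tx": 0,"ty": 0.38,"tz": 0.6,"yaw": 0},{"tx": 0,"ty": 0,"tz": 0.6,"yaw": 0},{"tx": 0,"ty": 0,"tz": 0.3,"yaw": 0},{"tx": 0,"ty": 0,"tz": 0,"yaw": 0},{"tx": 0,"ty": 0,"tz": 0,"yaw": 0}]}}

```text
t: 20.98
ee_pos: [0.6408, 0.2345, 0.0865]
eef_rot: [-2.219, -2.222, 0.004]
wrist_force: [-0.5, 0.9, 0.4]
finger_gap: 0.087
finger_force: 0.0
```

```bash
python3 -c "
from h import *; c=camera('scene'); save(c,'s4.png',(200,100,440,320),3); go(.6295,.2345,.031)"
```

```text
t 21.03 ee [0.6416 0.2347 0.0876] ang 0.07 gap 0.0869 F [1.3 0.6 0.6] rows tx,ty,tz [-0.01 -0.48  2.26] yaw 0.01 tilt [-6.e-04 -1.e-04 -1.e+00] q [0.19 0.76 1.38 0.   1.   0.19]
```

View pics/s4.png

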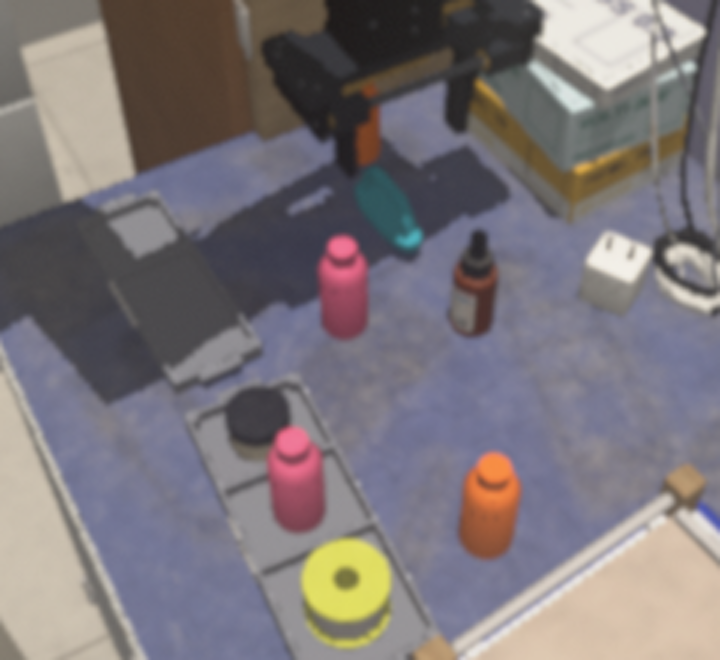

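The pink bottle stands at (297,480) in the middle bay with the jar and spool beside it. I overshot x by 12 mm, so I'll correct that and grip the brush at (390,205).

Call:
{"api": "apply_moves", "payload": {"plan": [{"tx": 0,"ty": -0.3,"tz": 0,"yaw": 0},{"tx": 0,"ty": -0.18,"tz": 0.4,"yaw": 0},{"tx": 0,"ty": 0,"tz": 0.6,"yaw": 0},{"tx": 0,"ty": 0,"tz": 0.6,"yaw": 0},{"tx": 0,"ty": 0,"tz": 0.5,"yaw": 0},{"tx": 0,"ty": 0,"tz": 0.16,"yaw": 0},{"tx": 0,"ty": 0,"tz": 0,"yaw": 0},{"tx": 0,"ty": 0,"tz": 0,"yaw": 0}]}}

```text
t: 21.7
ee_pos: [0.6301, 0.2348, 0.0317]
eef_rot: [2.22, 2.223, 0.001]
wrist_force: [1.0, -0.4, 0.3]
finger_gap: 0.0867
finger_force: 0.0
```

Call:
{"api": "apply_moves", "payload": {"plan": [{"tx": 0,"ty": 0,"tz": 0,"yaw": 0},{"tx": 0,"ty": 0,"tz": 0,"yaw": 0},{"tx": 0,"ty": 0,"tz": 0,"yaw": 0},{"tx": 0,"ty": 0,"tz": 0,"yaw": 0},{"tx": 0,"ty": 0,"tz": 0,"yaw": 0},{"tx": 0,"ty": 0,"tz": 0,"yaw": 0},{"tx": 0,"ty": 0,"tz": 0,"yaw": 0},{"tx": 0,"ty": 0,"tz": 0,"yaw": 0},{"tx": 0,"ty": 0,"tz": 0,"yaw": 0},{"tx": 0,"ty": 0,"tz": 0,"yaw": 0}], "hand": -1, "squeeze": 15}}

```text
t: 22.53
ee_pos: [0.6299, 0.2347, 0.0312]
eef_rot: [-2.22, -2.223, 0.0]
wrist_force: [-0.3, -0.2, -0.4]
finger_gap: 0.0281
finger_force: 0.0
```

```bash
python3 -c "
from h import *; go(.445,.228,.11,1)"
```

```text
t 22.53 ee [0.6299 0.2347 0.0312] ang 0.06 gap 0.0281 F [-0.3 -0.2 -0.4] rows tx,ty,tz [-0.26 -7.4  -3.15] yaw -0.19 tilt [-1.e-04 -0.e+00 -1.e+00] q [0.19 0.83 1.43 0.   0.89 0.19]
```

Fingers are still closing on the 12 mm handle.

Call:
{"api": "apply_moves", "payload": {"plan": [{"tx": 0,"ty": 0,"tz": 0,"yaw": 0},{"tx": 0,"ty": 0,"tz": 0,"yaw": 0},{"tx": 0,"ty": 0,"tz": 0,"yaw": 0},{"tx": 0,"ty": 0,"tz": 0,"yaw": 0}]}}

```text
t: 22.87
ee_pos: [0.6297, 0.2346, 0.0312]
eef_rot: [-2.22, -2.223, 0.001]
wrist_force: [-0.3, 0.1, -0.3]
finger_gap: 0.0197
finger_force: 14.4
```

Call:
{"api": "apply_moves", "payload": {"plan": [{"tx": 0,"ty": 0,"tz": -0.3,"yaw": 0},{"tx": 0,"ty": 0,"tz": -0.5,"yaw": 0},{"tx": 0,"ty": 0,"tz": -0.7,"yaw": 0},{"tx": 0,"ty": 0,"tz": -0.7,"yaw": 0},{"tx": 0,"ty": 0,"tz": -0.6,"yaw": 0},{"tx": 0,"ty": -0.4,"tz": -0.2,"yaw": 0},{"tx": -0.26,"ty": -0.7,"tz": 0,"yaw": -0.2},{"tx": 0,"ty": -0.8,"tz": 0,"yaw": 0},{"tx": 0,"ty": -0.8,"tz": 0,"yaw": 0},{"tx": 0,"ty": -0.8,"tz": 0,"yaw": 0}]}}

```text
t: 23.7
ee_pos: [0.5405, 0.2268, 0.1068]
eef_rot: [-2.201, -2.242, 0.0]
wrist_force: [0.1, -0.2, -0.6]
finger_gap: 0.0204
finger_force: 14.4
```

```bash
python3 -c "
from h import *; c=camera('scene'); save(c,'s5.png',(200,80,400,260),3.3); go(.445,.228,.035,1); print(env.sense()['finger_force'])"
```

```text
t 23.75 ee [0.5344 0.2266 0.1061] ang 1.12 gap 0.0204 F [-4.  -0.7 -0.2] rows tx,ty,tz [ 0.13 -3.55  2.88] yaw 0.02 tilt [-0.0094 -0.0015 -1.    ] q [0.21 0.63 1.64 0.   0.88 0.19]
14.376554728369229
```

View pics/s5.png

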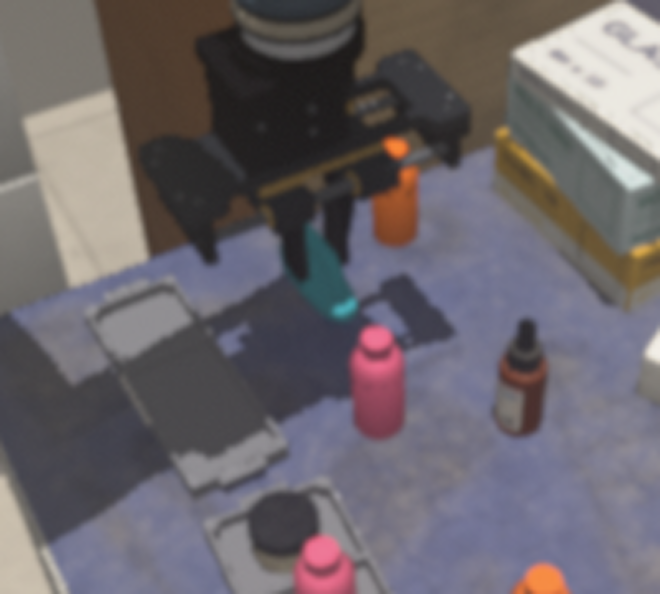

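The brush at (320,275) is in the grip and clear of the bench. Next I'll carry it over the long bay.

Call:
{"api": "apply_moves", "payload": {"plan": [{"tx": 0,"ty": -0.8,"tz": 0,"yaw": 0},{"tx": 0.05,"ty": -0.8,"tz": 0,"yaw": 0},{"tx": 0,"ty": -0.8,"tz": 0,"yaw": 0},{"tx": 0,"ty": -0.7,"tz": 0,"yaw": 0},{"tx": 0,"ty": -0.5,"tz": 0.2,"yaw": 0},{"tx": 0,"ty": -0.2,"tz": 0.5,"yaw": 0},{"tx": 0,"ty": 0,"tz": 0.6,"yaw": 0},{"tx": 0,"ty": 0,"tz": 0.5,"yaw": 0},{"tx": 0,"ty": 0,"tz": 0,"yaw": 0},{"tx": 0,"ty": 0,"tz": 0,"yaw": 0}]}}

```text
t: 24.58
ee_pos: [0.4467, 0.2264, 0.0613]
eef_rot: [-2.2, -2.242, 0.002]
wrist_force: [-0.1, 0.0, -0.4]
finger_gap: 0.0205
finger_force: 14.4
```

```bash
python3 -c "
from h import *; c=camera('scene'); save(c,'s6.png',(210,110,360,230),5); go(.445,.228,.035,1)
c=camera('top');W=cloud(c);f=c['frame'].astype(int)
m=(f[...,1]>f[...,0]+35)&(f[...,2]>f[...,0]+35)&(abs(W[...,0]-.445)<.04)&(abs(W[...,1]-.228)<.06)
p=W[m]; print(m.sum(),p.min(0),p.max(0))"
```

```text
t 24.63 ee [0.4474 0.2266 0.0617] ang 1.07 gap 0.0204 F [-0.1 -0.2 -0.7] rows tx,ty,tz [ 0.06 -0.1   1.07] yaw 0.01 tilt [ 2.e-04  1.e-04 -1.e+00] q [0.25 0.63 1.87 0.   0.64 0.23]Traceback (most recent call last):
  File "<string>", line 5, in <module>
    p=W[m]; print(m.sum(),p.min(0),p.max(0))
                          ~~~~~^^^
    return umr_minimum(a, axis, None, out, keepdims, initial, where)
ValueError: zero-size array to reduction operation minimum which has no identity
```

View pics/s6.png

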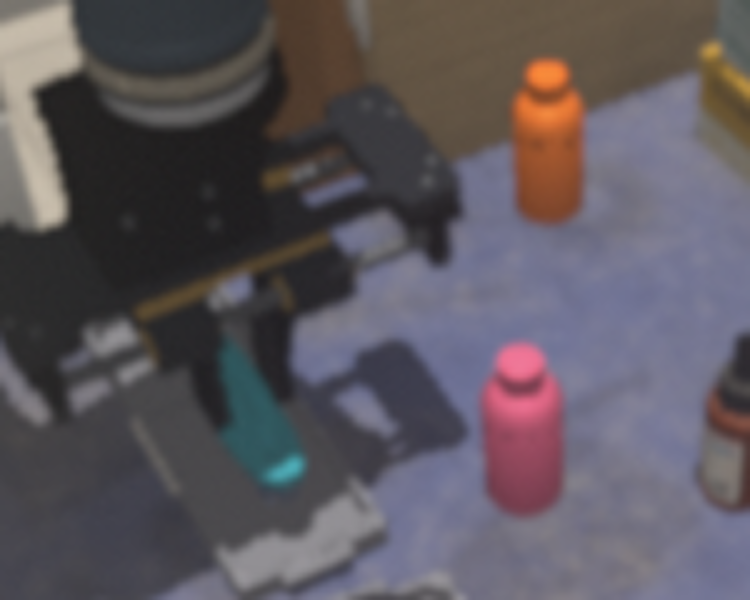

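The brush at (260,420) hangs over the long bay and lines up with it, so I'll lower and release.

Call:
{"api": "apply_moves", "payload": {"plan": [{"tx": 0.05,"ty": -0.08,"tz": 0.4,"yaw": 0},{"tx": 0,"ty": 0,"tz": 0.3,"yaw": 0},{"tx": 0,"ty": 0,"tz": 0.2,"yaw": 0},{"tx": 0,"ty": 0,"tz": 0.12,"yaw": 0},{"tx": 0,"ty": 0,"tz": 0.06,"yaw": 0},{"tx": 0,"ty": 0,"tz": 0,"yaw": 0},{"tx": 0,"ty": 0,"tz": 0,"yaw": 0},{"tx": 0,"ty": 0,"tz": 0,"yaw": 0}]}}

```text
t: 25.35
ee_pos: [0.4456, 0.2278, 0.0345]
eef_rot: [2.201, 2.242, 0.001]
wrist_force: [0.2, -0.5, -0.7]
finger_gap: 0.0203
finger_force: 14.4
```

Call:
{"api": "apply_moves", "payload": {"plan": [{"tx": 0,"ty": 0,"tz": 0,"yaw": 0},{"tx": 0,"ty": 0,"tz": 0,"yaw": 0},{"tx": 0,"ty": 0,"tz": 0,"yaw": 0},{"tx": 0,"ty": 0,"tz": 0,"yaw": 0},{"tx": 0,"ty": 0,"tz": -0.4,"yaw": 0},{"tx": 0,"ty": 0,"tz": -0.9,"yaw": 0},{"tx": 0,"ty": 0,"tz": -1,"yaw": 0},{"tx": 0,"ty": 0,"tz": -1,"yaw": 0},{"tx": 0,"ty": 0,"tz": -0.6,"yaw": 0},{"tx": 0,"ty": 0,"tz": 0,"yaw": 0.2}], "hand": 1}}

```text
t: 26.18
ee_pos: [0.4477, 0.2284, 0.1356]
eef_rot: [2.218, 2.219, 0.011]
wrist_force: [-0.1, 0.3, -0.4]
finger_gap: 0.079
finger_force: 0.0
```

```bash
python3 -c "
from h import *; c=camera('top'); go(.552,.1663,.12,0)
W=cloud(c); q=W[(np.hypot(W[...,0]-.5522,W[...,1]-.166)<.03)&(W[...,2]>.076)&(W[...,2]<.095)]; print(len(q), q.mean(0) if len(q) else 0)"
```

```text
t 26.23 ee [0.4467 0.2281 0.1339] ang -0.04 gap 0.0819 F [ 0.   0.7 -0.1] rows tx,ty,tz [-2.47  4.21  0.57] yaw -0.01 tilt [ 0.0048  0.0013 -1.    ] q [0.25 0.5  1.83 0.   0.81 0.25]
72 [0.55186346 0.166729   0.08446234]
```

Call:
{"api": "apply_moves", "payload": {"plan": [{"tx": -0.3,"ty": 0.3,"tz": 0,"yaw": 0},{"tx": -0.5,"ty": 0.6,"tz": 0,"yaw": 0},{"tx": -0.5,"ty": 0.8,"tz": 0,"yaw": 0},{"tx": -0.5,"ty": 0.8,"tz": 0,"yaw": 0},{"tx": -0.5,"ty": 0.8,"tz": 0,"yaw": 0},{"tx": -0.17,"ty": 0.6,"tz": 0,"yaw": 0},{"tx": 0,"ty": 0.36,"tz": 0,"yaw": -0.6},{"tx": 0,"ty": 0,"tz": 0.5,"yaw": -1},{"tx": 0,"ty": 0,"tz": 0.5,"yaw": 0},{"tx": 0,"ty": 0,"tz": 0,"yaw": 0}]}}

```text
t: 27.07
ee_pos: [0.5499, 0.1648, 0.1031]
eef_rot: [-2.057, -2.367, 0.009]
wrist_force: [-0.3, -0.8, 0.1]
finger_gap: 0.0868
finger_force: 0.0
```

Call:
{"api": "apply_moves", "payload": {"plan": [{"tx": 0,"ty": 0,"tz": 0,"yaw": 0},{"tx": 0,"ty": 0,"tz": 0,"yaw": 0}]}}

```text
t: 27.23
ee_pos: [0.5518, 0.1657, 0.1062]
eef_rot: [-2.06, -2.371, 0.002]
wrist_force: [0.1, 0.1, 0.7]
finger_gap: 0.0867
finger_force: 0.0
```

```bash
python3 -c "
from h import *; go(.552,.1664,.029,8)"
```

```text
t 27.23 ee [0.5518 0.1657 0.1062] ang 8.04 gap 0.0867 F [0.1 0.1 0.7] rows tx,ty,tz [0.03 0.02 3.09] yaw 0.01 tilt [-1.4e-03 -2.0e-04 -1.0e+00] q [ 0.1   0.62  1.66 -0.    0.87 -0.04]
```

Call:
{"api": "apply_moves", "payload": {"plan": [{"tx": 0.03,"ty": 0.02,"tz": 0.6,"yaw": 0},{"tx": 0,"ty": 0,"tz": 0.6,"yaw": 0},{"tx": 0,"ty": 0,"tz": 0.6,"yaw": 0},{"tx": 0,"ty": 0,"tz": 0.6,"yaw": 0},{"tx": 0,"ty": 0,"tz": 0.5,"yaw": 0},{"tx": 0,"ty": 0,"tz": 0.18,"yaw": 0},{"tx": 0,"ty": 0,"tz": 0,"yaw": 0},{"tx": 0,"ty": 0,"tz": 0,"yaw": 0}]}}

```text
t: 27.9
ee_pos: [0.5527, 0.1669, 0.03]
eef_rot: [2.06, 2.372, 0.0]
wrist_force: [-0.4, 0.1, 0.4]
finger_gap: 0.087
finger_force: 0.0
```

Call:
{"api": "apply_moves", "payload": {"plan": [{"tx": 0,"ty": 0,"tz": 0,"yaw": 0},{"tx": 0,"ty": 0,"tz": 0,"yaw": 0},{"tx": 0,"ty": 0,"tz": 0,"yaw": 0},{"tx": 0,"ty": 0,"tz": 0,"yaw": 0},{"tx": 0,"ty": 0,"tz": 0,"yaw": 0},{"tx": 0,"ty": 0,"tz": 0,"yaw": 0},{"tx": 0,"ty": 0,"tz": 0,"yaw": 0},{"tx": 0,"ty": 0,"tz": 0,"yaw": 0},{"tx": 0,"ty": 0,"tz": 0,"yaw": 0},{"tx": 0,"ty": 0,"tz": 0,"yaw": 0}], "hand": -1, "squeeze": 20}}

```text
t: 28.73
ee_pos: [0.5522, 0.1669, 0.0298]
eef_rot: [-2.06, -2.372, 0.0]
wrist_force: [-1.2, -0.0, 0.1]
finger_gap: 0.0352
finger_force: 20.0
```

Call:
{"api": "apply_moves", "payload": {"plan": [{"tx": 0,"ty": 0,"tz": -0.4,"yaw": 0},{"tx": 0,"ty": 0,"tz": -0.8,"yaw": 0},{"tx": 0,"ty": 0,"tz": -0.9,"yaw": 0},{"tx": 0,"ty": 0,"tz": -0.9,"yaw": 0},{"tx": 0,"ty": 0,"tz": -0.6,"yaw": 0},{"tx": 0,"ty": 0,"tz": -0.2,"yaw": 0.8},{"tx": 0,"ty": 0,"tz": 0,"yaw": 0.8},{"tx": 0,"ty": 0,"tz": 0,"yaw": 0}]}}

```text
t: 29.4
ee_pos: [0.5526, 0.167, 0.1261]
eef_rot: [2.221, 2.221, 0.002]
wrist_force: [0.2, 0.4, -1.4]
finger_gap: 0.0351
finger_force: 20.0
```

```bash
python3 -c "
from h import *; go(.4436,.3215,.125,0)"
```

```text
t 29.4 ee [0.5526 0.167  0.1261] ang -0.0 gap 0.0351 F [ 0.2  0.4 -1.4] rows tx,ty,tz [ 6.18 -4.36  0.04] yaw -0.0 tilt [ 1.7e-03  2.0e-04 -1.0e+00] q [0.1  0.59 1.64 0.   0.91 0.1 ]
```

Call:
{"api": "apply_moves", "payload": {"plan": [{"tx": 0.4,"ty": -0.3,"tz": 0,"yaw": 0},{"tx": 0.8,"ty": -0.6,"tz": 0,"yaw": 0},{"tx": 0.8,"ty": -0.6,"tz": 0,"yaw": 0},{"tx": 0.8,"ty": -0.6,"tz": 0,"yaw": 0},{"tx": 0.8,"ty": -0.6,"tz": 0,"yaw": 0},{"tx": 0.8,"ty": -0.6,"tz": 0,"yaw": 0},{"tx": 0.8,"ty": -0.5,"tz": 0,"yaw": 0},{"tx": 0.6,"ty": -0.36,"tz": 0,"yaw": 0},{"tx": 0.3,"ty": -0.2,"tz": 0,"yaw": 0},{"tx": 0.08,"ty": 0,"tz": 0,"yaw": 0}]}}

```text
t: 30.23
ee_pos: [0.4409, 0.3225, 0.1245]
eef_rot: [-2.215, -2.226, 0.003]
wrist_force: [0.8, -1.3, -1.7]
finger_gap: 0.0354
finger_force: 20.0
```

Call:
{"api": "apply_moves", "payload": {"plan": [{"tx": 0,"ty": 0,"tz": 0.5,"yaw": 0},{"tx": 0,"ty": 0,"tz": 0.8,"yaw": 0},{"tx": 0,"ty": 0,"tz": 0.8,"yaw": 0},{"tx": 0,"ty": 0,"tz": 0.4,"yaw": 0},{"tx": 0,"ty": 0,"tz": 0,"yaw": 0},{"tx": 0,"ty": 0,"tz": 0,"yaw": 0},{"tx": 0,"ty": 0,"tz": 0,"yaw": 0}]}}

```text
t: 30.82
ee_pos: [0.4441, 0.3213, 0.0629]
eef_rot: [2.22, 2.222, 0.002]
wrist_force: [-0.3, -0.2, -0.7]
finger_gap: 0.0353
finger_force: 20.0
```

```bash
python3 -c "
from h import *; go(.4436,.3215,.0333,0)"
```

```text
t 30.82 ee [0.4441 0.3213 0.0629] ang 0.04 gap 0.0353 F [-0.3 -0.2 -0.7] rows tx,ty,tz [ 0.01 -0.02  1.19] yaw 0.01 tilt [ 1.3e-03  5.0e-04 -1.0e+00] q [ 0.42  0.66  1.75 -0.    0.72  0.42]
```

Call:
{"api": "apply_moves", "payload": {"plan": [{"tx": 0,"ty": 0,"tz": 0.4,"yaw": 0},{"tx": 0,"ty": 0,"tz": 0.4,"yaw": 0},{"tx": 0,"ty": 0,"tz": 0.2,"yaw": 0},{"tx": 0,"ty": 0,"tz": 0.12,"yaw": 0},{"tx": 0,"ty": 0,"tz": 0.06,"yaw": 0},{"tx": 0,"ty": 0,"tz": 0,"yaw": 0},{"tx": 0,"ty": 0,"tz": 0,"yaw": 0},{"tx": 0,"ty": 0,"tz": 0,"yaw": 0}]}}

```text
t: 31.48
ee_pos: [0.4432, 0.3213, 0.0328]
eef_rot: [2.22, 2.223, 0.0]
wrist_force: [0.1, 0.1, -1.1]
finger_gap: 0.0348
finger_force: 20.0
```

Call:
{"api": "apply_moves", "payload": {"plan": [{"tx": 0,"ty": 0,"tz": 0,"yaw": 0},{"tx": 0,"ty": 0,"tz": 0,"yaw": 0},{"tx": 0,"ty": 0,"tz": 0,"yaw": 0},{"tx": 0,"ty": 0,"tz": 0,"yaw": 0},{"tx": 0,"ty": 0,"tz": -0.4,"yaw": 0},{"tx": 0,"ty": 0,"tz": -0.9,"yaw": 0},{"tx": 0,"ty": 0,"tz": -1,"yaw": 0},{"tx": 0,"ty": 0,"tz": -1,"yaw": 0},{"tx": 0,"ty": 0,"tz": -1,"yaw": 0},{"tx": 0,"ty": 0,"tz": -1,"yaw": 0}], "hand": 1}}

```text
t: 32.32
ee_pos: [0.443, 0.3212, 0.1673]
eef_rot: [2.22, 2.222, 0.001]
wrist_force: [0.1, 0.1, -0.1]
finger_gap: 0.0857
finger_force: 0.0
```

Call:
{"api": "apply_moves", "payload": {"plan": [{"tx": 0.5,"ty": -0.4,"tz": -0.5,"yaw": 0},{"tx": 1,"ty": -0.5,"tz": 0,"yaw": 0},{"tx": 1,"ty": -0.5,"tz": 0,"yaw": 0},{"tx": 1,"ty": -0.5,"tz": 0,"yaw": 0},{"tx": 1,"ty": -0.5,"tz": 0,"yaw": 0},{"tx": 1,"ty": -0.5,"tz": 0,"yaw": 0},{"tx": 1,"ty": -0.5,"tz": 0,"yaw": 0},{"tx": 1,"ty": -0.5,"tz": 0,"yaw": 0},{"tx": 0,"ty": 0,"tz": 0,"yaw": 0},{"tx": 0,"ty": 0,"tz": 0,"yaw": 0}]}}

```text
t: 33.15
ee_pos: [0.3444, 0.5097, 0.1784]
eef_rot: [2.217, 2.226, 0.001]
wrist_force: [-1.1, -0.0, 0.2]
finger_gap: 0.0872
finger_force: 0.0
```

Run:
```python
from h import *
go(.44,.32,.2)
c=camera('scene'); save(c,'s7.png',(180,80,440,320),3); W=cloud(c)
t=camera('top'); save(t,'t7.png',(190,130,430,275),3.3); V=cloud(t)
for n,x,y,h,r in(("spool",.4395,-.042,.043,.035),("jar",.449,.102,.035,.03),("pb",.445,.0365,.088,.02),("pa",.444,.3215,.088,.02),("brush",.445,.228,.058,.05),("glue",.6353,.1194,.1,.02)):
  for X in(W,V):
    q=X[(np.hypot(X[...,0]-x,X[...,1]-y)<r)&(abs(X[...,2]-h)<.007)]
    print(n,len(q),(((q.min(0)+q.max(0))/2).round(4),np.percentile(q[:,2],[5,50,95]).round(4)) if len(q) else "")
```

```text
t 33.15 ee [0.3444 0.5097 0.1784] ang 0.24 gap 0.0872 F [-1.1 -0.   0.2] rows tx,ty,tz [-7.6   3.79 -0.87] yaw 0.05 tilt [ 6.e-04  3.e-04 -1.e+00] q [ 0.8   0.57  1.5  -0.    1.07  0.79]
spool 607 (array([ 0.4393, -0.0415,  0.0411]), array([0.0403, 0.0423, 0.0441]))
spool 437 (array([ 0.4401, -0.0401,  0.0412]), array([0.0401, 0.0424, 0.0451]))
jar 341 (array([0.448 , 0.101 , 0.0328]), array([0.0315, 0.0347, 0.0365]))
jar 327 (array([0.4496, 0.1026, 0.0344]), array([0.0328, 0.035 , 0.0376]))
pb 98 (array([0.445 , 0.0363, 0.0854]), array([0.0819, 0.0872, 0.0889]))
pb 75 (array([0.4454, 0.0365, 0.0877]), array([0.0853, 0.0873, 0.0898]))
pa 58 (array([0.4422, 0.3202, 0.0855]), array([0.0823, 0.0866, 0.0886]))
pa 81 (array([0.4434, 0.32  , 0.0863]), array([0.0831, 0.0875, 0.0899]))
brush 86 (array([0.4453, 0.2272, 0.0544]), array([0.0517, 0.055 , 0.0571]))
brush 115 (array([0.446, 0.228, 0.055]), array([0.0519, 0.0556, 0.0579]))
glue 24 (array([0.6351, 0.1173, 0.0977]), array([0.0943, 0.0969, 0.1012]))
glue 30 (array([0.6353, 0.1193, 0.0972]), array([0.0934, 0.0975, 0.1005]))
```

View pics/s7.png

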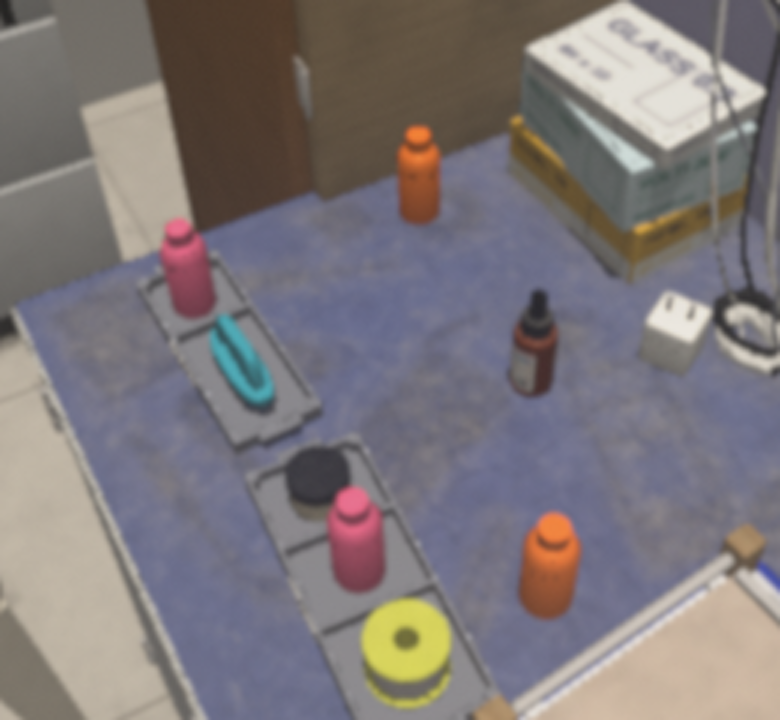

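View pics/t7.png

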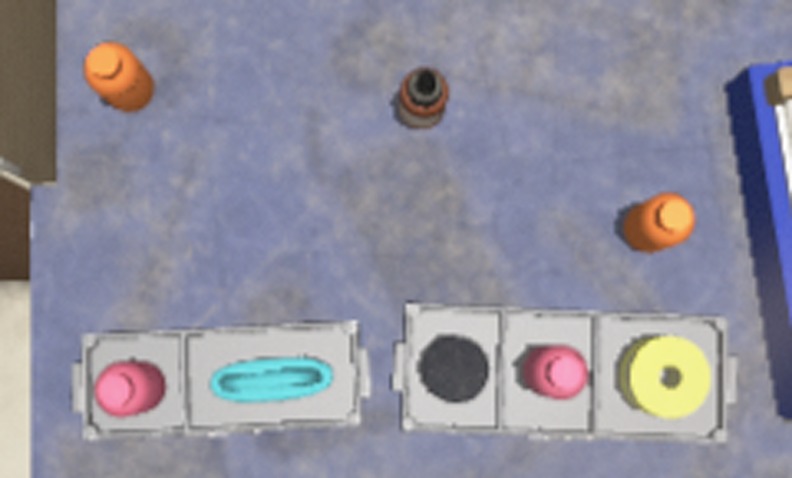

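Both pictures show all five items standing in their bays: bottle (130,388), brush (272,380), jar (453,368), bottle (560,370) and spool (668,375) in the top crop. Their heights match the bay floor, and the glue and orange bottles are unmoved.

```bash
python3 -c "
from rig import job; print(job.job_done())"
```

```text
the job is handed in; nothing more can be done
None
```

Both kits are made up and handed in after about 33 s of robot time: all five items stand upright and flat in their bays, and the glue bottle was not moved.

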